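# Check the funnel trigger, raise the filling funnel to its mark and lock it

## Robot

A 6-joint arm with a two-finger parallel gripper is mounted at the origin on a cart in front of the work surface, level with it; the furniture and walls round the work are solid. World frame = base frame: x ahead of the robot, y to its left, z up, the work surface at z = 0. Lengths are in m, angles in rad, forces in N, time in s.
With the tool pointing down it reaches from about 0.35 to 0.875 m from the base axis. Payload 4.2 kg.
Tool frame: the origin (TCP) lies on the mounting face of the last link; the fingertips stand 182 mm ahead of it and the grasp point (between the pads) lies 164 mm ahead of it (env.grip_point_offset is the distance from the TCP to the grasp point, in m); z points along the fingers, y is the line along which they close (so a half turn about z gives the same grasp; the last joint's range is limited). The gripper opens to 87 mm and grips with 3 to 60 N. Pads are 19 mm wide; open, the fingers measure 117 mm over their backs; the gripper's body (75 mm by 190 mm) begins 51 mm behind the grasp point.
Start: joints at [-0.88, 0.385, 0.008, 0, -1.194, -0.259], TCP at [0.262, -0.568, 0.405] pointing down, gripper open.
Joint ranges: [-3.14, 3.14], [-1.21, 2.06], [-1.07, 1.41], [-3.16, 2.05], [-2.99, -0.16], [-3.1, 3.1]. Speed limits (rad/s): [2.79, 2.79, 3.14, 3.14, 3.14, 3.14].

## Interface

Orientations are given as a rotation vector (axis times angle).
In Python, from bench import env gives the robot as it stands.
- The arm moves only by the tool play_rows, never from a script. Its argument "targets" is a list that holds one entry, the list of rows, each a list of 5 numbers: the shift along the tool's x, y, z in m, then the turn about the tool's z in degrees, then the closure in counts, from 0 (fully open) to 255 (shut). In form: [[[tx, ty, tz, turn, grip], ...]]. A call has 1 to 20 rows; each row shifts and turns the commanded pose from where the row before left it, along the tool's axes as they then stand; what a row does not reach is not made up. A row lasts 1/12 s, in which the tool goes at most 41.7 mm and 7.16 degrees, less where a joint would pass 70% of its speed; a pose out of reach is approached as far as the arm can. A call with a gripper value outside its range is refused whole. The fingers move at their own pace and stop on an object; "grip_force" is the grip in N (left out, the last holds). Time passes only in rows, so rows that do not move let the fingers close. It gives the time, the measured TCP pose, the force, the opening and the grip force at its end, in the units of the state.
- env.get_obs(): the state, without advancing time (a new reading comes with each control period).
- env.get_image(name): name is "scene" or "top" or "wrist"; returns the picture (420x560x3 uint8, blue, green, red); there is no depth.
- env.camera_model(name): a dict with "fx", "fy", "cx", "cy" (pixels), "k1" (the pictures are not rectified: a ray, as slopes to the right and down, at radius r is drawn at 1 + k1 r^2 times it, then the intrinsics apply), "R" (3x3) and "t" (3): a world point X has camera coordinates R X + t. Camera axes: x right, y down, z forward; pixel columns grow to the right and rows downward; lengths in m; the calibration is good to about 2 mm. A picture is of the moment at which its call begins: read the wrist's pose just before it. camera_model takes no time and is no camera call; for the wrist camera it gives the pose at the moment of the call.
- env.sign_off(): hands the job in; it is judged then, once.
Trained networks look in the newest picture that a camera, given by its name, has taken for a name from the list of things; names that differ only in an ending like _2 or _b are one class to them, and where a whole thing is asked for, a point or a joint stands for the part that bears it (a point fixed in the world has none). Each returns a list of dicts, best first, with "conf" (0 to 1); they miss things now and then, are a little off and sometimes report something else, mostly with a low value. They report only what shows in the picture. A call takes as long as a camera call. They do not tell look-alikes from the thing itself.
- env.silhouettes(camera, target): "region" (420x560 bool, what is visible of it) and "box" ([left, top, right, bottom] in pixels, round what is visible of it).
The state is a dict: "clock": time; "joints": joint angles; "qvel": joint speeds; "effort": joint torques, N m; "ee_pos": TCP position; "orientation": TCP orientation; "wrist_force": force on the tool from outside, world axes, zero at the start; "moment": the same for the moment, N m; "finger_gap": finger opening in m; "finger_force": force on a finger pad.
Only numpy, scipy, OpenCV 4.12 (cv2) and the standard library are available. Lean on these libraries where they do the work, as an engineer would, in place of code of your own. Each camera call takes 0.05 s, during which the arm holds its last target. There are 200 camera calls.

## Task

Get the jar-filling stand ready: squeeze the funnel's trigger fully against its fixed black grip and let it spring back open. Then, by the black knob of the red cam lever, lift the funnel carriage until the top of its clamp block is level with the lower edge of the orange ring on the column, keep it at that height and swing the lever fully shut there, not before. Finish still gripping the knob, with the carriage at the ring and the lever shut; leave the jars standing where they are.

Things in the scene. Friction and masses are not known exactly. Their poses are not given: they have to be found in the camera images.
- filling_stand: fixed jar-filling stand; origin on the table on the axis of its upright steel column (25 mm thick, 322 mm tall); z up, -x is its front (towards the robot), +y the funnel's side. Its carriage (about 0.6 kg, rises 140 mm) slides freely on the column and sinks to its lowest position, where it starts, unless held or locked; it carries clamp block, cam lever, funnel, grip and trigger
- collar_top (a point): centre of the top face of the carriage's aluminium clamp block (50 x 46 x 45 mm), on the column's axis; it starts 150 mm above the table
- marker_ring: orange ring fixed on the column above the clamp block, 34 mm in diameter, 7 mm high; block and ring do not obstruct one another. Origin on the column's axis at the ring's LOWER edge: the carriage is right when collar_top is at the height of this origin
- cam_lever (a joint): red cam lever's angle in rad: 0 shut (lies across the block's front, pointing to the stand's -y), 1.5 its open stop (pointing to the stand's -x); starts at 1.0 to 1.35. Shutting turns it anticlockwise seen from above. Friction 0.04 N m; over the last 0.6 rad the cam presses on the column and takes up to about 10 N at the knob; the open lever does not hold the carriage, the shut one does
- lever_pin (a point): point on the cam lever's vertical pin axis at the height of the knob's centre, 34 mm in front (stand's -x) of the column's axis; rises with the carriage
- lever_knob: upright black round knob at the cam lever's end, 22 mm thick, 46 mm tall, gripped from above; origin at its centre, 23 mm above the lever blade, at start 159 mm above the table. 96.3 mm from the pin axis: in the stand's frame, from the pin, at (-8, -96) mm when shut, turned clockwise by the lever's angle otherwise. Lifting it lifts the whole carriage
- grip_squeeze (a point): where to close the fingers on grip and trigger, 60 mm from the trigger's hinge, half-way up, 140 mm above the table. Fixed black grip: 92 mm along the stand's x, 16 wide, 24 high, its centre line 8.5 mm to the stand's -y. Steel trigger on its +y side, 20 mm high. They are squeezed together along the stand's y: from -16.5 to +34 mm of this point when released; 31 mm across when squeezed
- trigger (a joint): angle of the sprung steel trigger in rad: 0 released, 0.32 fully squeezed (its stop, beside the grip), which takes about 9 N at the squeeze point; it springs back to 0 when let go
- empty_jar_a: empty open glass jar, 62 mm in diameter, 130 mm tall, standing loose on the table; origin under its centre
- empty_jar_b: the other empty glass jar, of the same kind; origin under its centre
- full_jar: filled jar with its lid on, 63 mm in diameter, 146 mm tall, standing loose; origin under its centre
Not all that is in view belongs to the job. Leave any blue look-alike of the empty_jar_a alone.

How it is judged:
By the outcome, as a careful person would: the job done as asked, in the order asked, and still so for the second after the job is handed in, while the arm keeps its last pose, push and grip.
It also fails if it takes over 48 s, if anything falls off the work surface, if the arm or the gripper's body presses on something with over 40 N, if the wrist force passes 120 N, or if a joint passes its speed limit or range.

## Working session

There is one attempt and no reset: what is moved stays moved. The work goes in short steps, Python scripts to look and compute and a tool call to move; the robot and the scene stay as the last step left them, time stands still between calls to the robot, and variables do not carry over. Pictures are saved under pics/ and viewed, at most 10 in all, crops included, and the job is handed in when it is done.

Besides the shell and the picture viewer there is one more tool, called after "Request:" by a JSON object that holds its "name" and its "arguments". play_rows: Moves the arm, as the interface text tells. Its arguments: {"type":"object","properties":{"targets":{"type":"array","items":{"type":"array","items":{"type":"array","items":{"type":"number"}}}},"grip_force":{"type":"number"}},"required":["targets"]}

```bash
ls; mkdir -p pics
python3 - <<'E'
from bench import env
import cv2,numpy as np
o=env.get_obs(); print(o)
for n in("scene","top"):
    im=env.get_image(n); cv2.imwrite(f"pics/{n}0.png",im)
    m=env.camera_model(n); print(n,{k:np.round(v,4).tolist() for k,v in m.items()})
    for t in("filling_stand","marker_ring","lever_knob","cam_lever","trigger","empty_jar_a","full_jar"):
        for d in env.silhouettes(n,t): print(t,round(d["conf"],2),d["box"])
a=cv2.imread("pics/scene0.png");b=cv2.imread("pics/top0.png")
E
```

```text
pics
{'clock': 0.0, 'joints': array([-8.80420325e-01,  3.85543934e-01,  6.62307418e-03, -5.28292473e-04,
       -1.19400561e+00, -2.58598017e-01]), 'qvel': array([ 3.93338178e-04,  7.85436018e-05, -1.20472533e-04,  1.15631579e-03,
        1.88820610e-03, -4.02309576e-04]), 'effort': array([ 6.23706910e-04, -3.90663314e+01,  1.87407321e+01,  4.21992034e+00,
        1.10248307e-02, -1.77627685e-04]), 'ee_pos': array([ 0.26149752, -0.56743069,  0.40366137]), 'orientation': array([ 0.67256471, -3.06820464, -0.00332821]), 'wrist_force': array([-0.57531528, -0.08357575, -0.08389208]), 'moment': array([0.00552783, 0.05842035, 0.02966673]), 'finger_force': 0.0, 'finger_gap': 0.08702930946821866}
scene {'fx': 546.3051, 'fy': 546.3051, 'cx': 278.7155, 'cy': 201.1498, 'k1': -0.1685, 'R': [[-0.7491, -0.6622, -0.0193], [-0.349, 0.4192, -0.8381], [0.5631, -0.6211, -0.5452]], 't': [0.3668, 0.3147, 0.9818]}
filling_stand 0.58 [121.4, 158.6, 237.3, 343.6]
marker_ring 0.46 [151.5, 196.5, 170.5, 206.2]
lever_knob 0.55 [226.1, 224.6, 235.1, 249.8]
cam_lever 0.74 [179.8, 224.5, 238.0, 255.3]
trigger 0.71 [167.8, 284.7, 208.4, 309.2]
empty_jar_a 0.93 [269.5, 236.3, 297.2, 304.4]
empty_jar_a 0.78 [331.2, 203.7, 361.2, 266.0]
empty_jar_a 0.59 [289.8, 213.2, 314.4, 275.6]
full_jar 0.86 [362.0, 165.3, 389.8, 226.0]
full_jar 0.39 [122.4, 224.9, 235.7, 312.7]
top {'fx': 383.5475, 'fy': 383.5475, 'cx': 282.2581, 'cy': 207.1168, 'k1': -0.0925, 'R': [[-0.0229, -0.9997, -0.0078], [-0.9984, 0.0233, -0.0518], [0.0519, 0.0066, -0.9986]], 't': [0.023, 0.5015, 1.1962]}
filling_stand 0.8 [159.2, 159.6, 239.3, 243.7]
lever_knob 0.47 [228.0, 206.4, 241.5, 213.8]
cam_lever 0.71 [217.2, 179.6, 242.6, 215.6]
trigger 0.51 [177.6, 220.1, 184.0, 244.8]
empty_jar_a 0.88 [312.6, 234.8, 337.2, 252.9]
empty_jar_a 0.53 [286.0, 214.4, 307.9, 231.6]
full_jar 0.67 [158.7, 160.6, 239.4, 244.1]
full_jar 0.56 [365.2, 221.5, 395.3, 243.6]
```

View pics/scene0.png

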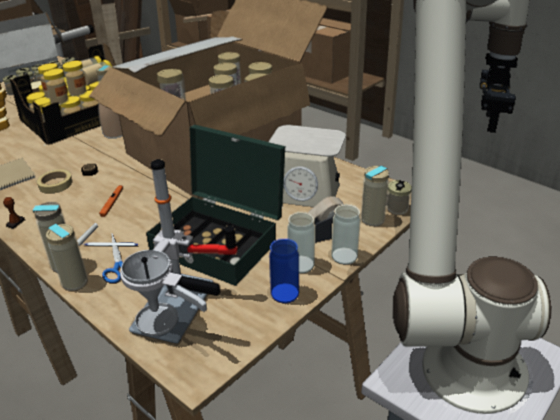

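View pics/top0.png

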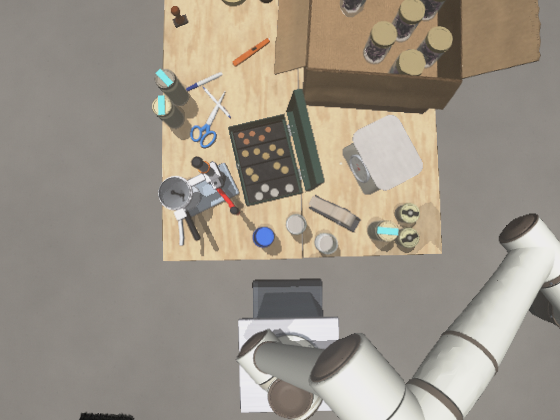

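The scene picture shows the column top at about (158,163), the orange ring at (163,201), the red lever ending in the knob at (231,238) and the black grip at (205,286). The blue jar look-alike is at (285,270). The top view shows the column top at (198,162), the knob at (235,210), the grip at (194,226) and the trigger at (181,232). I'll check these in one composite crop.

Run:
```python
import cv2,numpy as np
a=cv2.imread("pics/scene0.png")[150:350,110:245];b=cv2.imread("pics/top0.png")[145:255,150:250]
A=cv2.resize(a,None,fx=3,fy=3,interpolation=2);B=cv2.resize(b,None,fx=3.9,fy=3.9,interpolation=2)
c=np.zeros((600,800,3),np.uint8);c[:600,:405]=A[:600,:405];c[:B.shape[0],408:408+B.shape[1]]=B
cv2.imwrite("pics/crop0.png",c)
```

```text
(no output)
```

View pics/crop0.png

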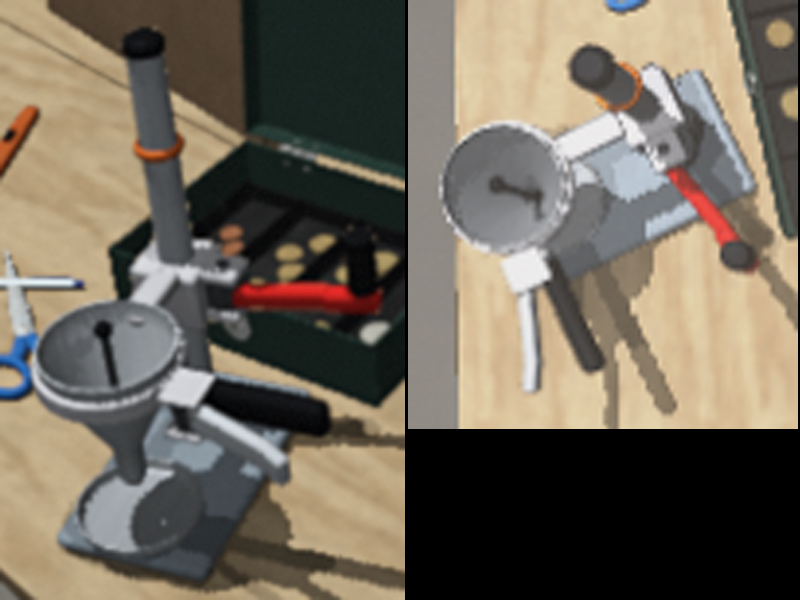

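The crop confirms the choices: column cap, orange ring, red lever with black knob, black grip and steel trigger. The only other black or steel candidates are the column cap and the flip-box lid, which don't match the description. Next I'll fit the stand pose.

```bash
cat > h.py <<'E'
import numpy as np,cv2
from scipy.optimize import least_squares
from scipy.spatial.transform import Rotation as Ro
def proj(m,X):
    c=np.atleast_2d(X)@np.array(m["R"]).T+m["t"]; s=c[:,:2]/c[:,2:]
    s=s*(1+m["k1"]*(s**2).sum(1,keepdims=True)); return s*[m["fx"],m["fy"]]+[m["cx"],m["cy"]]
def unproj(m,uv,z):
    f=lambda p:(proj(m,[p[0],p[1],z])[0]-uv)
    return least_squares(f,[.5,.1]).x
def S(p,v):  # stand->world, p=x,y,yaw
    c,s=np.cos(p[2]),np.sin(p[2]); return np.array([p[0]+c*v[0]-s*v[1],p[1]+s*v[0]+c*v[1],v[2]])
def knob(th,z=.159):
    c,s=np.cos(-th),np.sin(-th); return [-.034-.008*c+.096*s,-.008*s-.096*c,z]
E
python3 - <<'E'
from h import *
from bench import env
s,t=env.camera_model("scene"),env.camera_model("top")
def res(q):
    p,th,hr,=q[:3],q[3],q[4]
    r=[proj(s,S(p,[0,0,.322]))[0]-[157.7,161.5],proj(t,S(p,[0,0,.322]))[0]-[197.2,162.4],
    proj(s,S(p,knob(th)))[0]-[230,238],proj(t,S(p,knob(th,.182)))[0]-[234.9,209.6],
    proj(s,S(p,[0,0,hr+.0035]))[0]-[162.8,199.5],[20*(q[2]-.40)]]
    return np.concatenate(r)
f=least_squares(res,[.55,.2,.4,1.2,.25]);print(f.x.round(4),f.fun.round(1))
p=f.x[:3];print("knob",S(p,knob(f.x[3])))
for n,uv in dict(gripstart=(186.4,212.9),gripend=(197.4,239),hinge=(180.5,214.2)).items():
    w=unproj(t,uv,.152);R=Ro.from_euler('z',-p[2]).as_matrix()[:2,:2];print(n,w,R@(w-p[:2]))
E
```

```text
[0.5976 0.2111 0.3971 1.2635 0.2328] [-0.3 -0.6 -0.8 -0.2  0.5 -1.2 -1.   0.6  0.6 -0.1 -0.1]
knob [0.48795406 0.14187519 0.159     ]
gripstart [0.48472723 0.2801595 ] [-0.07742221  0.10735866]
gripend [0.41095696 0.24988231] [-0.15716175  0.10796463]
hinge [0.48144793 0.29702203] [-0.07392549  0.12417746]
```

```bash
cat >> h.py <<'E'
def plan(o,goal,yaw_deg):
    """displacement in present tool axes, after-turn axes, and turn to bring tool y to world yaw (mod 180)"""
    R=Ro.from_rotvec(o["orientation"]).as_matrix(); y=np.degrees(np.arctan2(R[1,1],R[0,1]))
    d=np.array(goal)-o["ee_pos"]; t=-((yaw_deg-y+90)%180-90)
    R2=R@Ro.from_euler('z',t,degrees=True).as_matrix()
    print("y-axis yaw",y.round(2),"turn",round(t,2),"now-axes mm",(R.T@d*1e3).round(1),"after-turn mm",(R2.T@d*1e3).round(1),"tilt z",R[:,2].round(4))
E
python3 - <<'E'
from h import *
from bench import env
o=env.get_obs();p=[.5976,.2111,.3971]
w=S(p,[-.135,.1165,.14]);print(w, "vertical q6",o["joints"][5])
for g in ([.46,-.30,.404],[.42,0,.404],[.40,.20,.404],[*w[:2],.404]): plan(o,g,90+np.degrees(.3971))
E
```

```text
[0.42804897 0.26632406 0.14      ] vertical q6 -0.2585891138411228
y-axis yaw 114.74 turn 1.99 now-axes mm [-292.2  160.     0.8] after-turn mm [-286.5  170.     0.8] tilt z [ 0.  0. -1.]
y-axis yaw 114.74 turn 1.99 now-axes mm [-381.4  449.2    0.8] after-turn mm [-365.6  462.2    0.8] tilt z [ 0.  0. -1.]
y-axis yaw 114.74 turn 1.99 now-axes mm [-447.   639.2    0.8] after-turn mm [-424.5  654.3    0.8] tilt z [ 0.  0. -1.]
y-axis yaw 114.74 turn 1.99 now-axes mm [-500.2  687.7    0.8] after-turn mm [-476.   704.6    0.8] tilt z [ 0.  0. -1.]
```

Request:
{"name": "play_rows", "arguments": {"targets": [[[-0.03, 0.017, 0, 2, 0], [-0.03, 0.017, 0, 0, 0], [-0.03, 0.017, 0, 0, 0], [-0.03, 0.017, 0, 0, 0], [-0.03, 0.017, 0, 0, 0], [-0.03, 0.017, 0, 0, 0], [-0.03, 0.017, 0, 0, 0], [-0.03, 0.017, 0, 0, 0], [-0.03, 0.017, 0, 0, 0], [-0.016, 0.017, 0, 0, 0], [-0.01, 0.036, 0, 0, 0], [-0.01, 0.036, 0, 0, 0], [-0.01, 0.036, 0, 0, 0], [-0.01, 0.036, 0, 0, 0], [-0.01, 0.036, 0, 0, 0], [-0.01, 0.036, 0, 0, 0], [-0.01, 0.036, 0, 0, 0], [-0.01, 0.036, 0, 0, 0]]]}}

```text
clock: 2.3
ee_pos: [0.4204, -0.0015, 0.4052]
orientation: [-0.619, 3.079, 0.0]
wrist_force: [1.2, 0.0, -0.0]
finger_gap: 0.087
finger_force: 0.0
```

Request:
{"name": "play_rows", "arguments": {"targets": [[[-0.012, 0.038, 0, 0, 0], [-0.012, 0.038, 0, 0, 0], [-0.012, 0.038, 0, 0, 0], [-0.012, 0.038, 0, 0, 0], [-0.01, 0.03, 0, 0, 0], [0, 0, 0, 0, 0], [0, 0, 0, 0, 0]]]}}

```text
clock: 2.88
ee_pos: [0.404, 0.1887, 0.4047]
orientation: [0.624, -3.079, 0.0]
wrist_force: [0.2, 0.6, 1.2]
finger_gap: 0.0871
finger_force: 0.0
```

Run:
```python
from h import *
from bench import env
o=env.get_obs();print(o["clock"],o["ee_pos"],o["wrist_force"])
m=env.camera_model("wrist");im=env.get_image("wrist")
p=[.5976,.2111,.3971]
P=dict(sq=S(p,[-.135,.1165,.152]),knobtop=S(p,knob(1.2635,.182)),coltop=S(p,[0,0,.322]),gripend=S(p,[-.16,.108,.152]),pin=S(p,[-.034,0,.15]))
for k,v in P.items(): print(k,proj(m,v)[0].round(1))
for t in("lever_knob","trigger"):
    for d in env.silhouettes("wrist",t): print(t,round(d["conf"],2),d["box"])
cv2.imwrite("pics/w1.png",im); plan(o,[*P["sq"][:2],.304],90+np.degrees(.3971))
```

```text
2.8833 [0.40400204 0.18869923 0.40472392] [0.17544202 0.61129222 1.19378687]
sq [358.6 277.7]
knobtop [177.8 306. ]
coltop [143.1 797. ]
gripend [349.9 249.1]
pin [221.5 377.5]
lever_knob 0.62 [181.3, 302.2, 233.9, 343.5]
lever_knob 0.61 [180.9, 295.7, 199.9, 320.3]
trigger 0.85 [355.1, 245.8, 411.9, 332.6]
trigger 0.46 [181.7, 240.0, 413.5, 343.2]
y-axis yaw 112.92 turn 0.17 now-axes mm [-52.4  62.1 100.7] after-turn mm [-52.2  62.3 100.7] tilt z [-1.e-04 -1.e-04 -1.e+00]
```

View pics/w1.png

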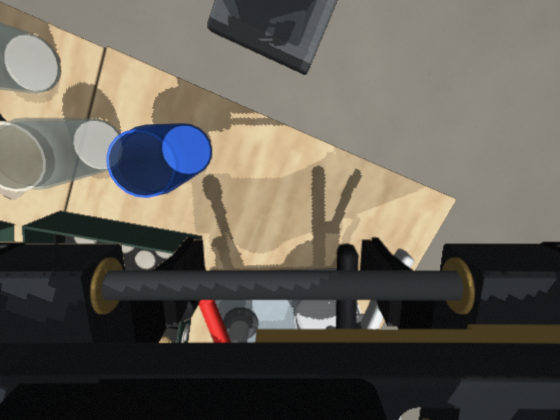

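The wrist view shows the blue decoy at (160,160), the grip bar's end at (347,245) and the trigger tip at (403,258). These match the fitted pose to about 2 mm. I'll move over the squeeze point and down.

Request:
{"name": "play_rows", "arguments": {"targets": [[[-0.018, 0.02, 0, 0, 0], [-0.018, 0.02, 0, 0, 0], [-0.017, 0.021, 0, 0, 0], [0, 0, 0.025, 0, 0], [0, 0, 0.025, 0, 0], [0, 0, 0.025, 0, 0], [0, 0, 0.02, 0, 0], [0, 0, 0.006, 0, 0], [0, 0, 0, 0, 0]]], "grip_force": 20}}

```text
clock: 3.78
ee_pos: [0.4299, 0.2632, 0.3028]
orientation: [0.616, -3.079, 0.001]
wrist_force: [-0.6, 1.7, -1.3]
finger_gap: 0.0869
finger_force: 1.2
```

Run:
```python
from h import *
from bench import env
o=env.get_obs();print(o["clock"],o["ee_pos"],o["wrist_force"])
p=[.5976,.2111,.3971]
plan(o,[*S(p,[-.134,.115,0])[:2],.304],90+np.degrees(.3971))
s=env.get_image("scene");t=env.get_image("wrist")
m=env.camera_model("wrist");print(proj(m,S(p,[-.163,.1,.152])),proj(m,S(p,[-.163,.116,.152])))
c=np.zeros((600,800,3),np.uint8);c[:450,:390]=cv2.resize(s[170:320,120:250],None,fx=3,fy=3);c[:420,395:800]=t[:,150:555][:, :405]
cv2.imwrite("pics/sq1.png",c)
```

```text
3.7833 [0.42988926 0.26319681 0.3027541 ] [-0.5507286   1.66159759 -1.27967104]
y-axis yaw 112.62 turn -0.13 now-axes mm [-0.5  2.1 -1.2] after-turn mm [-0.5  2.1 -1.2] tilt z [-1.3e-03 -9.0e-04 -1.0e+00]
[[251.47019421 221.3176431 ]] [[287.99389383 221.276668  ]]
```

View pics/sq1.png

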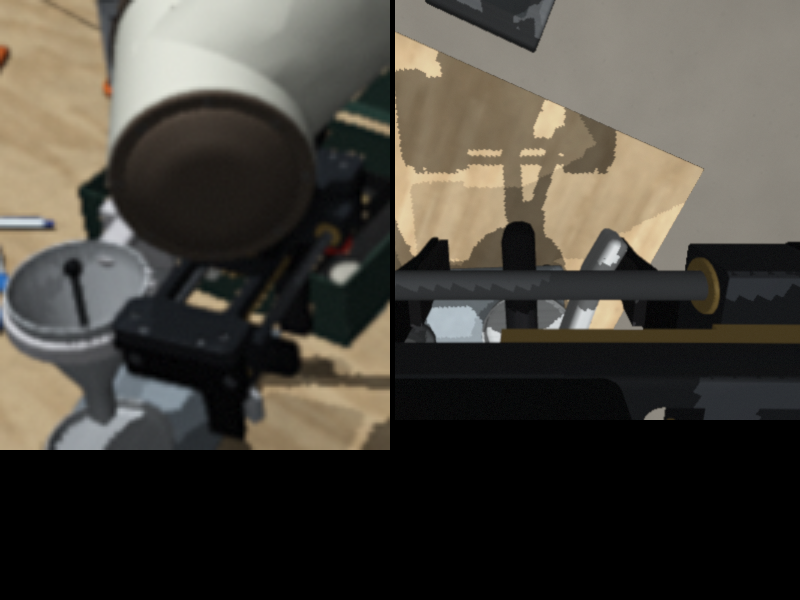

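The grip shows at wrist columns 257–289 (crop 502–534) with the trigger on its right, both between the open fingers. I'll shift +3.5 mm and squeeze.

Request:
{"name": "play_rows", "arguments": {"targets": [[[0, 0.0035, 0, 0, 0], [0, 0, 0, 0, 255], [0, 0, 0, 0, 255], [0, 0, 0, 0, 255], [0, 0, 0, 0, 255], [0, 0, 0, 0, 255], [0, 0, 0, 0, 255], [0, 0, 0, 0, 255], [0, 0, 0, 0, 255], [0, 0, 0, 0, 255], [0, 0, 0, 0, 255], [0, 0, 0, 0, 255]]], "grip_force": 20}}

```text
clock: 4.88
ee_pos: [0.4278, 0.267, 0.3036]
orientation: [0.62, -3.078, 0.001]
wrist_force: [-2.8, 2.7, 1.9]
finger_gap: 0.0315
finger_force: 19.3
```

Request:
{"name": "play_rows", "arguments": {"targets": [[[0, 0.0007, 0, 0, 255], [0, 0, 0, 0, 255], [0, 0, 0, 0, 255], [0, 0, 0, 0, 255], [0, 0, 0, 0, 255]]], "grip_force": 38}}

```text
clock: 5.3
ee_pos: [0.4279, 0.2671, 0.3036]
orientation: [0.619, -3.078, 0.003]
wrist_force: [-0.4, -4.0, 1.5]
finger_gap: 0.0309
finger_force: 37.1
```

The gap is 30.9 mm, so the trigger is against its stop. I'll release it and rise.

Request:
{"name": "play_rows", "arguments": {"targets": [[[0, 0, 0, 0, 0], [0, 0, 0, 0, 0], [0, 0, 0, 0, 0], [0, 0, 0, 0, 0], [0, 0, 0, 0, 0], [0, 0, 0, 0, 0], [0, 0, 0, 0, 0], [0, 0, 0, 0, 0], [0, 0, -0.02, 0, 0], [0, 0, -0.03, 0, 0], [0, 0, -0.03, 0, 0], [0, 0, -0.025, 0, 0], [0, 0, 0, 0, 0]]], "grip_force": 25}}

```text
clock: 6.38
ee_pos: [0.4285, 0.2677, 0.4142]
orientation: [-0.619, 3.072, 0.005]
wrist_force: [0.6, -0.5, 1.0]
finger_gap: 0.0865
finger_force: 0.0
```

Run:
```python
from h import *
from bench import env
o=env.get_obs();print(o["clock"],o["ee_pos"],o["joints"].round(2))
p=[.5976,.2111,.3971]
w=env.get_image("wrist");m=env.camera_model("wrist")
for d in env.silhouettes("wrist","trigger"): print("trig",round(d["conf"],2),d["box"])
for th in(0,.3): print("trigger tip released pred",proj(m,S(p,[-.16,.135,.15])),"squeezed",proj(m,S(p,[-.16,.122,.15])))
for d in env.silhouettes("wrist","lever_knob"): print("knob",round(d["conf"],2),d["box"])
print(proj(m,S(p,knob(1.2635,.182))),proj(m,S(p,knob(1.2635,.159))))
s=env.get_image("scene")
for n in("marker_ring","lever_knob"):
  for d in env.silhouettes("scene",n): print(n,round(d["conf"],2),d["box"])
cv2.imwrite("pics/w2.png",w)
```

```text
6.3833 [0.42850473 0.26766973 0.4141734 ] [ 0.88  0.17 -0.27  0.   -1.12 -2.06]
trig 0.83 [284.0, 180.1, 337.1, 266.4]
trigger tip released pred [[304.35955691 180.26110235]] squeezed [[287.54832585 180.26970106]]
trigger tip released pred [[304.35955691 180.26110235]] squeezed [[287.54832585 180.26970106]]
knob 0.88 [73.9, 203.7, 129.8, 246.4]
knob 0.66 [286.8, 180.6, 337.8, 270.7]
knob 0.62 [75.1, 175.6, 337.3, 346.4]
[[ 83.31562352 234.10344228]] [[101.46657662 223.50038188]]
marker_ring 0.65 [153.0, 196.8, 172.0, 208.4]
lever_knob 0.57 [225.0, 226.0, 236.1, 249.4]
lever_knob 0.47 [119.1, 178.6, 236.1, 344.8]
lever_knob 0.29 [167.3, 285.1, 206.9, 309.4]
```

View pics/w2.png

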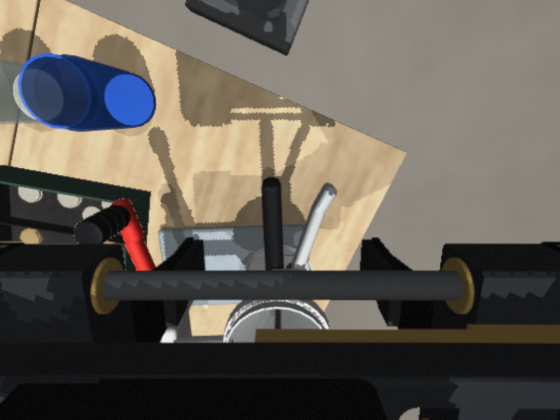

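The trigger has sprung back open (tip at (330,188), clear of the grip at (271,182)). The knob's top is at about (89,230), with its lower end near (122,205). Now I'll refine the knob and ring.

Run:
```python
from h import *
from bench import env
w=cv2.imread("pics/w2.png");m=env.camera_model("wrist");s=env.camera_model("scene");t=env.camera_model("top")
print("knob",unproj(m,(89.5,230),.182),unproj(m,(105.5,219),.159))
im=cv2.imread("pics/scene0.png");h=cv2.cvtColor(im,cv2.COLOR_BGR2HSV)
k=cv2.inRange(h,(5,120,90),(20,255,255));k[:, :145]=0;k[:,180:]=0;k[:190]=0;k[215:]=0
ys,xs=np.nonzero(k);print("ring px",xs.min(),xs.max(),ys.min(),ys.max())
for x in range(xs.min(),xs.max()+1): print(x,ys[xs==x].min(),ys[xs==x].max(),end=' | ')
p=[.5976,.2111,.3971];a=np.linspace(0,6.28,100)
for hr in(.228,.232,.236,.24):
    lo=proj(s,[S(p,[.017*np.cos(b),.017*np.sin(b),hr]) for b in a]);hi=proj(s,[S(p,[.017*np.cos(b),.017*np.sin(b),hr+.007]) for b in a])
    print("\n",hr,"bottom y",lo[:,1].max().round(2),"x",lo[:,0].min().round(1),lo[:,0].max().round(1),"hi top y",hi[:,1].min().round(2),"hi front",hi[:,1].max().round(2))
col=cv2.inRange(cv2.imread("pics/top0.png"),(0,0,0),(60,60,60))[150:175,185:210];y,x=np.nonzero(col)
print("cap top img",x.min()+185,x.max()+185,y.min()+150,y.max()+150)
c=np.array([proj(s,S(p,[.0125*np.cos(b),.0125*np.sin(b),.322]))[0] for b in a]);print("pred cap scene",c.min(0),c.max(0))
c=cv2.inRange(im,(0,0,0),(60,60,60))[150:180,148:170];y,x=np.nonzero(c);print("cap scene",x.min()+148,x.max()+148,y.min()+150,y.max()+150)
```

```text
knob [0.47952731 0.14570001] [0.4795185  0.14412723]
ring px 154 170 194 203
154 198 199 | 155 197 201 | 156 198 202 | 157 199 202 | 158 200 202 | 159 200 202 | 160 200 203 | 161 200 203 | 162 200 202 | 163 200 202 | 164 200 202 | 165 200 202 | 166 200 201 | 167 199 201 | 168 198 200 | 169 194 199 | 170 195 199 | 
 0.228 bottom y 207.79 x 155.3 172.6 hi top y 195.3 hi front 204.77

 0.232 bottom y 206.06 x 155.0 172.3 hi top y 193.6 hi front 203.03

 0.236 bottom y 204.33 x 154.7 172.1 hi top y 191.88 hi front 201.29

 0.24 bottom y 202.6 x 154.4 171.8 hi top y 190.16 hi front 199.54Traceback (most recent call last):
  File "<stdin>", line 14, in <module>
    return umr_minimum(a, axis, None, out, keepdims, initial, where)
ValueError: zero-size array to reduction operation minimum which has no identity
```

Run:
```python
from h import *
from bench import env
o=env.get_obs();m=env.camera_model("wrist");print(m["fx"],m["cx"],m["cy"],m["k1"])
R=Ro.from_rotvec(o["orientation"]).as_matrix();C=-np.array(m["R"]).T@m["t"]
ct=R.T@(C-o["ee_pos"]);A=np.array(m["R"])@R;print("cam in tool",ct.round(3),"cam axes in tool\n",A.round(3))
p=[.5976,.2111,.3971]
def cam(tcp,yaw):
    Rt=Ro.from_euler('z',yaw).as_matrix()@np.diag([1,-1,-1.]) # tool x at yaw
    M=dict(m);M["R"]=A@Rt.T;M["t"]=-M["R"]@(np.array(tcp)+Rt@ct);return M
for dz,dist,rot in((.1,.096,0),(.2,.096,0),(.14,.2,0),(.0,.2,0),(-.05,.25,0),(-.05,.2,0)):
    d=np.array([-.034-dist,0]);tcp=S(p,[*d,.323+dz]);M=cam(tcp,p[2])
    print(dz,dist,"ring",proj(M,S(p,[-.017,0,.237]))[0].round(),"block",proj(M,S(p,[-.025,0,.15]))[0].round(),"coltop",proj(M,S(p,[0,0,.322]))[0].round())
```

```text
315.52350034172656 282.01944071941165 206.72288309431124 0.01081098407227857
cam in tool [0.072 0.    0.021] cam axes in tool
 [[ 0.     1.     0.001]
 [-0.963  0.    -0.268]
 [-0.268 -0.001  0.963]]
0.1 0.096 ring [282.  28.] block [282.  72.] coltop [ 282. -195.]
0.2 0.096 ring [282.  64.] block [282.  86.] coltop [282.  -2.]
0.14 0.2 ring [ 282. -186.] block [282. -66.] coltop [ 282. -673.]
0.0 0.2 ring [  282. -2806.] block [ 282. -302.] coltop [ 282. 1018.]
-0.05 0.25 ring [ 283. 2282.] block [  282. -1413.] coltop [282. 691.]
-0.05 0.2 ring [ 283. 2817.] block [ 282. -665.] coltop [282. 606.]
```

Run:
```python
from h import *
from bench import env
s=env.camera_model("scene");im=cv2.imread("pics/scene0.png");p=[.5976,.2111,.3971];a=np.linspace(0,6.28,200)
def circ(r,z): return proj(s,[S(p,[r*np.cos(b),r*np.sin(b),z]) for b in a])
for r,z in((.0125,.322),(.014,.322),(.0125,.15),(.017,.236),(.017,.243)):
    c=circ(r,z);print(r,z,"x",c[:,0].min().round(1),c[:,0].max().round(1),"y",c[:,1].min().round(1),c[:,1].max().round(1))
g=im.astype(int)
for y in list(range(155,176))+list(range(192,208))+list(range(225,250)):
    # local axis column
    x=int(round(158+(y-161)*(168.5-158)/(238-161)));print(y,x,[tuple(g[y,x+d]) if d==0 else int(g[y,x+d].mean()) for d in(-11,-9,-7,-5,-3,0,3,5,7,9,11)])
```

```text
0.0125 0.322 x 150.7 164.1 y 157.7 164.2
0.014 0.322 x 149.9 164.9 y 157.3 164.6
0.0125 0.15 x 163.0 175.2 y 231.3 238.7
0.017 0.236 x 154.7 172.1 y 194.9 204.3
0.017 0.243 x 154.2 171.6 y 191.9 201.3
155 157 [65, 65, 64, 64, 67, (np.int64(48), np.int64(64), np.int64(78)), 65, 66, 63, 61, 61]
156 157 [63, 65, 65, 67, 66, (np.int64(50), np.int64(65), np.int64(80)), 65, 65, 62, 60, 62]
157 157 [63, 65, 65, 66, 66, (np.int64(51), np.int64(66), np.int64(81)), 64, 64, 62, 61, 62]
158 158 [63, 62, 63, 68, 67, (np.int64(47), np.int64(61), np.int64(73)), 72, 65, 62, 60, 62]
159 158 [61, 62, 63, 66, 60, (np.int64(28), np.int64(32), np.int64(36)), 82, 66, 60, 60, 62]
160 158 [61, 62, 62, 57, 31, (np.int64(19), np.int64(17), np.int64(15)), 42, 53, 62, 60, 61]
161 158 [62, 60, 49, 30, 16, (np.int64(22), np.int64(19), np.int64(18)), 16, 30, 60, 62, 61]
162 158 [60, 61, 39, 19, 19, (np.int64(22), np.int64(20), np.int64(20)), 16, 12, 52, 61, 62]
163 158 [59, 61, 29, 22, 23, (np.int64(24), np.int64(21), np.int64(21)), 15, 10, 52, 63, 62]
164 158 [58, 66, 28, 21, 27, (np.int64(26), np.int64(23), np.i
[... 4400 characters left out ...]
 110, 143, 159]
243 169 [167, 207, 207, 207, 189, (np.int64(93), np.int64(91), np.int64(91)), 190, 159, 72, 93, 110]
244 169 [196, 208, 208, 206, 162, (np.int64(61), np.int64(60), np.int64(60)), 139, 116, 57, 57, 61]
245 169 [206, 207, 207, 199, 127, (np.int64(61), np.int64(60), np.int64(59)), 96, 86, 57, 42, 29]
246 170 [208, 209, 202, 142, 60, (np.int64(82), np.int64(80), np.int64(78)), 88, 71, 57, 27, 30]
247 170 [209, 208, 188, 102, 55, (np.int64(85), np.int64(83), np.int64(82)), 89, 72, 59, 30, 30]
248 170 [209, 207, 162, 72, 65, (np.int64(86), np.int64(84), np.int64(84)), 90, 77, 61, 31, 30]
249 170 [210, 200, 126, 56, 74, (np.int64(85), np.int64(84), np.int64(83)), 89, 79, 59, 36, 29]
```

Run:
```python
from h import *
from bench import env
o=env.get_obs();k=np.array([.4845,.1435]);p=[.5976,.2111,.3971]
pin=S(p,[-.034,0,0])[:2];print("pin",pin,"dist",np.linalg.norm(k-pin))
u=(k-pin)/np.linalg.norm(k-pin);yaw=np.degrees(np.arctan2(u[1],u[0]))+90
plan(o,[*(k-.04*u),.414],yaw);print(u,yaw)
```

```text
pin [0.56624566 0.19795065] dist 0.0982202945672001
y-axis yaw 112.72 turn -10.95 now-axes mm [ -43.8 -128.7   -6.7] after-turn mm [ -18.6 -134.6   -6.7] tilt z [-0.0026 -0.0028 -1.    ]
[-0.83226854 -0.55437269] -56.33248218077878
```

Request:
{"name": "play_rows", "arguments": {"targets": [[[0, 0, 0, -5.5, 0], [0, 0, 0, -5.5, 0], [-0.005, -0.034, 0, 0, 0], [-0.005, -0.034, 0, 0, 0], [-0.005, -0.034, 0, 0, 0], [-0.004, -0.033, 0, 0, 0], [0, 0, 0, 0, 0], [0, 0, 0, 0, 0]]]}}

```text
clock: 7.35
ee_pos: [0.5194, 0.1649, 0.4071]
orientation: [0.906, -3.005, 0.001]
wrist_force: [-0.9, 1.0, -0.7]
finger_gap: 0.087
finger_force: 0.0
```

Run:
```python
from h import *
from bench import env
o=env.get_obs();m=env.camera_model("wrist");w=env.get_image("wrist");print(o["clock"],o["ee_pos"])
for d in env.silhouettes("wrist","lever_knob"): print("knob",round(d["conf"],2),d["box"])
k=np.array([.4845,.1435]);print("pred top,mid,bottom",[proj(m,[*k,z])[0].round(1) for z in(.182,.159,.136)])
cv2.imwrite("pics/w3.png",w)
```

```text
7.35 [0.5194254  0.16486879 0.40714125]
knob 0.83 [267.8, 153.3, 295.8, 195.6]
pred top,mid,bottom [array([284.7, 169.7]), array([284.5, 164.9]), array([284.3, 160.9])]
```

View pics/w3.png

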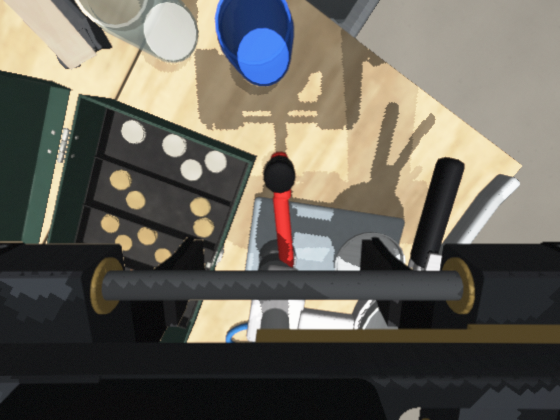

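The knob's top face is centred at about (279,175) in the wrist view, with the red lever running down to (287,262). I'll convert that to a position.

Run:
```python
from h import *
from bench import env
o=env.get_obs();m=env.camera_model("wrist")
k=unproj(m,(279.3,175),.182);p=[.5976,.2111,.3971];pin=S(p,[-.034,0,0])[:2]
u=k-pin;d=np.linalg.norm(u);yaw=np.degrees(np.arctan2(u[1],u[0]));print(k,d,"lever th deg",-(yaw-np.degrees(p[2])+94.76)%360)
plan(o,[*k,.159+.164],yaw+90)
```

```text
[0.48881125 0.14397991] 0.09438712492618376 lever th deg 73.11617975785386
y-axis yaw 123.73 turn -1.15 now-axes mm [36.9 -2.1 84.9] after-turn mm [36.9 -1.3 84.9] tilt z [-0.0019 -0.001  -1.    ]
```

Request:
{"name": "play_rows", "arguments": {"targets": [[[0.0185, -0.001, 0, 0, 0], [0.0185, -0.001, 0, 0, 0], [0, 0, 0.025, 0, 0], [0, 0, 0.025, 0, 0], [0, 0, 0.02, 0, 0], [0, 0, 0.012, 0, 0], [0, 0, 0, 0, 0], [0, 0, 0, 0, 0]]], "grip_force": 45}}

```text
clock: 8.12
ee_pos: [0.4886, 0.1448, 0.3266]
orientation: [0.914, -3.004, 0.001]
wrist_force: [0.3, -0.3, 1.1]
finger_gap: 0.087
finger_force: 0.0
```

Request:
{"name": "play_rows", "arguments": {"targets": [[[0, 0, 0.002, 0, 255], [0, 0, 0, 0, 255], [0, 0, 0, 0, 255], [0, 0, 0, 0, 255], [0, 0, 0, 0, 255], [0, 0, 0, 0, 255], [0, 0, 0, 0, 255], [0, 0, 0, 0, 255], [0, 0, 0, 0, 255], [0, 0, 0, 0, 255], [0, 0, 0, 0, 255]]], "grip_force": 45}}

```text
clock: 9.03
ee_pos: [0.4891, 0.1439, 0.3247]
orientation: [0.912, -3.006, 0.0]
wrist_force: [-0.1, 0.3, -0.4]
finger_gap: 0.0219
finger_force: 7.2
```

Request:
{"name": "play_rows", "arguments": {"targets": [[[0, 0, 0, 0, 255], [0, 0, 0, 0, 255], [0, 0, -0.005, 0, 255], [0, 0, -0.01, 0, 255], [0, 0, -0.015, 0, 255], [0, 0, -0.015, 0, 255], [0, 0, -0.015, 0, 255], [0, 0, -0.015, 0, 255], [0, 0, -0.008, 0, 255], [0, 0, -0.004, 0, 255], [0, 0, 0, 0, 255], [0, 0, 0, 0, 255], [0, 0, 0, 0, 255], [0, 0, 0, 0, 255]]], "grip_force": 45}}

```text
clock: 10.2
ee_pos: [0.4891, 0.144, 0.411]
orientation: [0.911, -3.006, 0.0]
wrist_force: [3.2, 1.3, -6.0]
finger_gap: 0.0215
finger_force: 45.0
```

Run:
```python
from h import *
from bench import env
o=env.get_obs();print(o["clock"],o["ee_pos"],o["wrist_force"],"lift",o["ee_pos"][2]-.3247)
s=env.get_image("scene");w=env.get_image("wrist")
cv2.imwrite("pics/s4raw.png",s)
g=s.astype(int)
for y in range(190,215):
    x=int(round(158+(y-161)*(168.5-158)/(238-161)));print(y,x,[tuple(g[y,x+d].tolist()) for d in(-3,0,3)])
c=np.zeros((600,800,3),np.uint8);c[:600,:480]=cv2.resize(s[150:270,130:226],None,fx=5,fy=5,interpolation=2);c[:210,485:765]=cv2.resize(w,(280,210));c[220:460,485:805]=cv2.resize(s,(320,240))[:,:315]
cv2.imwrite("pics/s4.png",c)
```

```text
10.2 [0.48909419 0.1440334  0.41102462] [ 3.20062121  1.31879279 -6.03963606] lift 0.08632461504086364
190 162 [(94, 90, 88), (94, 91, 87), (81, 77, 76)]
191 162 [(95, 92, 88), (96, 92, 88), (83, 81, 77)]
192 162 [(96, 93, 89), (94, 91, 87), (86, 83, 80)]
193 162 [(96, 94, 90), (94, 92, 88), (85, 82, 79)]
194 162 [(98, 96, 92), (93, 91, 87), (86, 84, 81)]
195 163 [(94, 92, 88), (92, 88, 86), (81, 78, 74)]
196 163 [(94, 90, 87), (93, 91, 87), (84, 81, 77)]
197 163 [(96, 94, 89), (94, 91, 86), (85, 80, 75)]
198 163 [(95, 91, 84), (96, 92, 84), (82, 81, 82)]
199 163 [(96, 96, 107), (92, 92, 105), (67, 77, 109)]
200 163 [(85, 115, 186), (79, 107, 178), (35, 66, 132)]
201 163 [(53, 116, 221), (48, 105, 208), (16, 51, 119)]
202 164 [(21, 70, 156), (19, 54, 127), (72, 79, 103)]
203 164 [(61, 73, 110), (70, 76, 102), (175, 171, 172)]
204 164 [(161, 159, 163), (167, 164, 164), (236, 229, 228)]
205 164 [(217, 212, 210), (220, 215, 213), (237, 234, 233)]
206 164 [(206, 202, 201), (203, 198, 196), (234, 229, 228)]
207 164 [(169, 165, 163), (149, 146, 145), (218, 213, 213)]
208 164 [(125, 121, 121), (108, 106, 105), (177, 173, 172)]
209 165 [(61, 60, 59), (108, 105, 105), (107, 105, 104)]
210 165 [(62, 61, 60), (94, 91, 90), (94, 91, 90)]
211 165 [(70, 68, 68), (96, 92, 92), (95, 93, 92)]
212 165 [(83, 81, 80), (95, 92, 92), (95, 93, 93)]
213 165 [(91, 89, 88), (96, 93, 93), (95, 93, 92)]
214 165 [(94, 92, 91), (96, 94, 93), (96, 94, 93)]
```

View pics/s4.png

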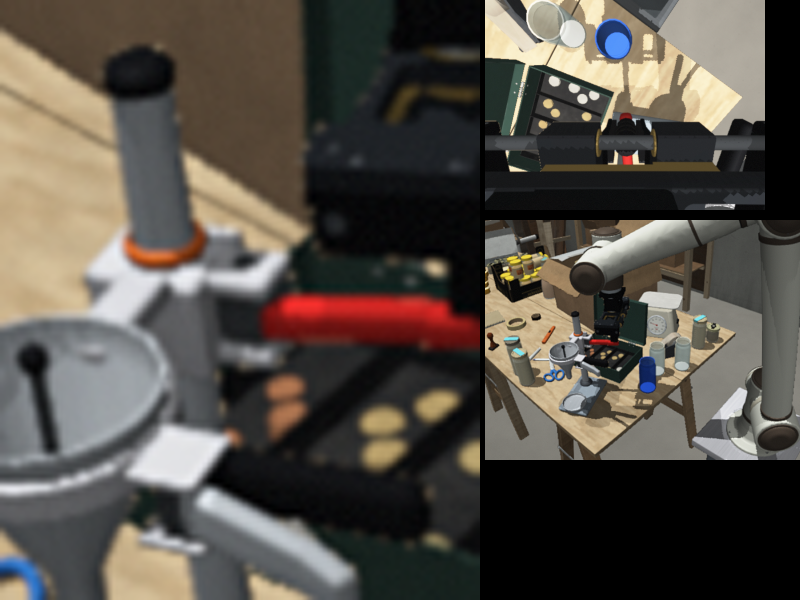

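The ring looks to sit almost on the block. I'll use its visible orange area as a gauge: it shrinks once the block rises past the ring's lower edge.

```bash
cat >> h.py <<'E'
def ring(im):
    g=im.astype(float);r=(g[...,2]-g[...,0])[190:212,153:173];r=np.where(r>15,r,0)
    cols=range(158-153,168-153);prof=r[:,list(cols)].sum(1)
    lum=g.mean(2)[199:208,158:168].mean(1)
    return r[6:17].sum().round(),prof[8:16].round(),lum.round(1)
E
python3 - <<'E'
from h import *
for f in("scene0","s4raw"): print(f,*ring(cv2.imread(f"pics/{f}.png")))
E
```

```text
scene0 10392.0 [  21.  181.  951. 1355.  988.  438.   56.    0.] [ 85.8 100.3  97.6  67.5  57.4  68.9  77.3  78.6  78.7]
s4raw 7076.0 [  23.  217. 1032. 1466. 1023.  286.    0.    0.] [ 95.2 109.9 104.8  77.7 105.1 178.5 217.1 208.9 179.4]
```

Request:
{"name": "play_rows", "arguments": {"targets": [[[0, 0, -0.0015, 0, 255], [0, 0, 0, 0, 255], [0, 0, 0, 0, 255], [0, 0, 0, 0, 255], [0, 0, 0, 0, 255]]]}}

```text
clock: 10.72
ee_pos: [0.489, 0.144, 0.4132]
orientation: [0.912, -3.006, -0.0]
wrist_force: [1.3, 0.8, -5.9]
finger_gap: 0.0207
finger_force: 45.0
```

Run:
```python
from h import *
from bench import env
o=env.get_obs();print(o["clock"],"lift",o["ee_pos"][2]-.3247)
im=env.get_image("scene");cv2.imwrite("pics/s5raw.png",im);print(*ring(im))
```

```text
10.7167 lift 0.08845442317725438
6065.0 [  23.  219. 1048. 1397.  676.    0.    0.    0.] [ 94.2 107.9 108.6 119.  179.5 218.2 210.9 185.4 150.4]
```

Request:
{"name": "play_rows", "arguments": {"targets": [[[0, 0, -0.0015, 0, 255], [0, 0, 0, 0, 255], [0, 0, 0, 0, 255], [0, 0, 0, 0, 255], [0, 0, 0, 0, 255]]]}}

```text
clock: 11.18
ee_pos: [0.489, 0.1439, 0.4149]
orientation: [0.912, -3.006, -0.0]
wrist_force: [1.3, 0.1, -4.8]
finger_gap: 0.0213
finger_force: 45.0
```

Run:
```python
from h import *
from bench import env
o=env.get_obs();print(o["clock"],"lift",o["ee_pos"][2]-.3247)
im=env.get_image("scene");cv2.imwrite("pics/s6raw.png",im);print(*ring(im))
```

```text
11.1833 lift 0.09015103169783656
5110.0 [  25.  231. 1031. 1152.  314.    0.    0.    0.] [ 93.6 109.7 134.1 175.3 212.9 212.6 194.9 163.2 123.9]
```

Request:
{"name": "play_rows", "arguments": {"targets": [[[0, 0, 0.0028, 0, 255], [0, 0, 0, 0, 255], [0, 0, 0, 0, 255], [0, 0, 0, 0, 255], [0, 0, 0, 0, 255]]]}}

```text
clock: 11.65
ee_pos: [0.4891, 0.1439, 0.4118]
orientation: [0.911, -3.006, 0.0]
wrist_force: [1.7, 0.1, -5.3]
finger_gap: 0.0213
finger_force: 45.0
```

Run:
```python
from h import *
from bench import env
o=env.get_obs();print(o["clock"],"lift",o["ee_pos"][2]-.3247,o["ee_pos"],o["wrist_force"])
im=env.get_image("scene");cv2.imwrite("pics/s7raw.png",im)
for f in("scene0","s4raw","s7raw","s5raw","s6raw"):
    g=cv2.imread(f"pics/{f}.png").astype(float);r=(g[...,2]-g[...,0])[197:208,160:165].mean(1);print(f,r.round(),g.mean(2)[197:208,160:165].mean(1).round())
p=[.5976,.2111,.3971]
pin=S(p,[-.034,0,0])[:2];k=o["ee_pos"][:2]+.0;u=k-pin;print("r",np.linalg.norm(u),np.degrees(np.arctan2(u[1],u[0])))
plan(o,o["ee_pos"],0)
```

```text
11.65 lift 0.08711446695665304 [0.48906011 0.14392886 0.41181447] [ 1.73413556  0.12672792 -5.33610731]
scene0 [ -7. -11.  12.  94. 151. 114.  58.  15.  -5.  -7.  -6.] [ 81.  81.  88. 111. 112.  73.  55.  67.  79.  81.  79.]
s4raw [ -7. -11.  14. 101. 163. 125.  44.   2.  -7.  -6.  -5.] [ 91.  90.  97. 122. 122.  76.  81. 158. 206. 190. 144.]
s7raw [ -7. -12.  13. 102. 165. 109.  28.   0.  -7.  -6.  -4.] [ 90.  90.  98. 121. 119.  87. 124. 185. 199. 173. 133.]
s5raw [ -8. -12.  13. 103. 165.  92.   9.  -8.  -7.  -5.  -4.] [ 90.  90.  97. 120. 118. 103. 161. 208. 192. 154. 113.]
s6raw [ -7. -12.  15. 106. 145.  48.  -4.  -7.  -6.  -4.  -3.] [ 91.  90.  96. 118. 132. 159. 198. 195. 168. 128.  92.]
r 0.09421233393114842 -145.01201314335768
y-axis yaw 123.73 turn -56.27 now-axes mm [0. 0. 0.] after-turn mm [0. 0. 0.] tilt z [-3.e-04 -2.e-04 -1.e+00]
```

Request:
{"name": "play_rows", "arguments": {"targets": [[[0, 0, 0.0008, -1.2, 255], [0, 0, 0, 0, 255], [-0.0001, -0.0033, 0, -2, 255], [-0.0002, -0.0067, 0, -4, 255], [-0.0002, -0.0067, 0, -4, 255], [-0.0002, -0.0067, 0, -4, 255], [-0.0002, -0.0067, 0, -4, 255], [-0.0002, -0.0067, 0, -4, 255], [-0.0002, -0.0067, 0, -4, 255], [-0.0002, -0.0067, 0, -4, 255], [-0.0001, -0.0033, 0, -2, 255], [0, 0, 0, 0, 255], [0, 0, 0, 0, 255], [0, 0, 0, 0, 255]]]}}

```text
clock: 12.87
ee_pos: [0.5298, 0.1096, 0.4109]
orientation: [1.729, -2.62, 0.002]
wrist_force: [2.8, -6.2, -6.0]
finger_gap: 0.0213
finger_force: 45.0
```

Run:
```python
from h import *
from bench import env
o=env.get_obs();print(o["clock"],"lift",o["ee_pos"][2]-.3247,o["ee_pos"],o["wrist_force"],o["joints"].round(2))
p=[.5976,.2111,.3971];pin=S(p,[-.034,0,0])[:2];u=o["ee_pos"][:2]-pin;print("r",np.linalg.norm(u),np.degrees(np.arctan2(u[1],u[0])))
plan(o,o["ee_pos"],0);R=Ro.from_rotvec(o["orientation"]).as_matrix();print("F tool",R.T@o["wrist_force"])
```

```text
12.8667 lift 0.08622022307665633 [0.52981397 0.10961821 0.41092022] [ 2.75410367 -6.17125586 -6.01174482] [ 0.5   0.24 -0.19  0.   -1.15 -0.91]
r 0.0955504513778935 -112.41313291387512
y-axis yaw 156.83 turn -23.17 now-axes mm [0. 0. 0.] after-turn mm [0. 0. 0.] tilt z [-0.0014 -0.0022 -1.    ]
F tool [ 4.57439448 -4.9625885   6.02147758]
```

Request:
{"name": "play_rows", "arguments": {"targets": [[[0.0005, -0.0033, 0, -2, 255], [-0.0002, -0.0067, 0, -4, 255], [-0.0002, -0.0067, 0, -4, 255], [-0.0002, -0.0067, 0, -4, 255], [-0.0002, -0.0067, 0, -4, 255], [-0.0002, -0.0067, 0, -4, 255], [-0.0002, -0.0067, 0, -4, 255], [-0.0001, -0.005, 0, -3, 255], [-0.0001, -0.005, 0, -3, 255], [0, 0, 0, 0, 255], [0, 0, 0, 0, 255], [0, 0, 0, 0, 255]]]}}

```text
clock: 13.87
ee_pos: [0.5827, 0.102, 0.4114]
orientation: [2.385, -2.042, 0.004]
wrist_force: [5.1, -7.3, -5.9]
finger_gap: 0.021
finger_force: 45.0
```

```bash
cat > st.py <<'E'
from h import *
from bench import env
o=env.get_obs();print(o["clock"],"lift",o["ee_pos"][2]-.3247,o["ee_pos"],o["wrist_force"],o["finger_gap"])
p=[.5976,.2111,.3971];pin=S(p,[-.034,0,0])[:2];u=o["ee_pos"][:2]-pin;print("r",np.linalg.norm(u),np.degrees(np.arctan2(u[1],u[0])))
R=Ro.from_rotvec(o["orientation"]).as_matrix();print("yaw y",np.degrees(np.arctan2(R[1,1],R[0,1])),"F tool",R.T@o["wrist_force"])
E
python3 st.py
```

```text
13.8667 lift 0.08668567125123683 [0.5827095  0.10197101 0.41138567] [ 5.06183092 -7.31976593 -5.92473325] 0.02099212110264295
r 0.0973814642026757 -80.26651201093904
yaw y -171.13436369034685 F tool [ 7.99363098 -3.8698963   5.95225469]
```

Request:
{"name": "play_rows", "arguments": {"targets": [[[0.001, -0.0045, 0, -2.7, 255], [0, -0.0045, 0, -2.7, 255], [0, -0.0045, 0, -2.7, 255], [0, 0, 0, 0, 255], [0, 0, 0, 0, 255], [0, 0, 0, 0, 255]]]}}

```text
clock: 14.37
ee_pos: [0.596, 0.1044, 0.4115]
orientation: [2.525, -1.869, 0.003]
wrist_force: [3.5, -5.2, -5.0]
finger_gap: 0.0215
finger_force: 45.0
```

```bash
python3 st.py
python3 - <<'E'
from h import *
from bench import env
im=env.get_image("top");s=env.get_image("scene");w=env.get_image("wrist");cv2.imwrite("pics/s8raw.png",s)
for d in env.silhouettes("top","cam_lever"): print(round(d["conf"],2),d["box"])
c=np.zeros((600,800,3),np.uint8);c[:600,:480]=cv2.resize(s[150:270,140:236],None,fx=5,fy=5,interpolation=2);c[:290,485:800]=cv2.resize(w,(386,290))[:,35:350];c[295:595,485:800]=cv2.resize(im[145:245,150:255],(315,300),interpolation=2)
cv2.imwrite("pics/s8.png",c)
E
```

```text
14.3667 lift 0.08682579743021923 [0.59596802 0.10435866 0.4115258 ] [ 3.47899262 -5.2039153  -4.9867511 ] 0.0215133394039403
r 0.09819815862736121 -72.3815160275212
yaw y -163.01549539623997 F tool [ 5.98393694 -1.80258638  4.99949915]
```

View pics/s8.png

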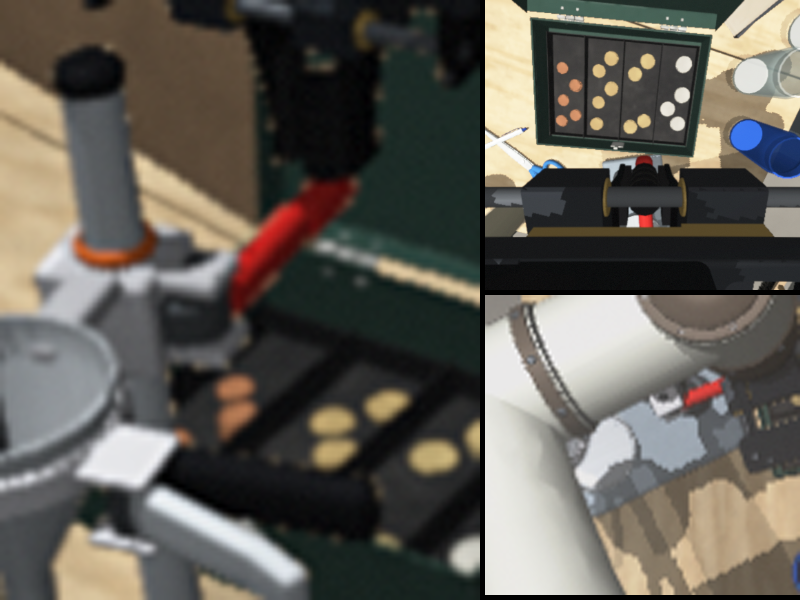

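The picture shows the ring resting on the block's top face, and the lever swung to nearly across the block's front with the knob held. I'll push on to feel the stop.

Request:
{"name": "play_rows", "arguments": {"targets": [[[0.0005, -0.0025, 0, -1.5, 255], [0, -0.0025, 0, -1.5, 255], [0, 0, 0, 0, 255], [0, 0, 0, 0, 255], [0, 0, 0, 0, 255]]]}}

```text
clock: 14.98
ee_pos: [0.6007, 0.1057, 0.4116]
orientation: [2.573, -1.803, 0.002]
wrist_force: [2.9, -4.2, -3.7]
finger_gap: 0.0209
finger_force: 45.0
```

```bash
python3 st.py
```

```text
14.9833 lift 0.08685074489438782 [0.60065578 0.10567653 0.41155074] [ 2.85613309 -4.18927263 -3.70548637] 0.020880814561154648
r 0.09848131436657429 -69.54891517610879
yaw y -160.02665716758304 F tool [ 4.90826275 -1.25026674  3.71267027]
```

Request:
{"name": "play_rows", "arguments": {"targets": [[[0, -0.0025, 0, -1.5, 255], [0, -0.0025, 0, -1.5, 255], [0, 0, 0, 0, 255], [0, 0, 0, 0, 255], [0, 0, 0, 0, 255]]]}}

```text
clock: 15.4
ee_pos: [0.6037, 0.1069, 0.4114]
orientation: [2.614, -1.733, -0.004]
wrist_force: [-3.9, -4.8, -0.5]
finger_gap: 0.0209
finger_force: 45.0
```

```bash
python3 st.py
```

```text
15.4 lift 0.08671957260544144 [0.60370423 0.10686023 0.41141957] [-3.85789172 -4.80230862 -0.52102354] 0.020906804553161906
r 0.09849166552664293 -67.64635995324167
yaw y -157.08593473575436 F tool [2.92105649 5.42018166 0.55319243]
```

Request:
{"name": "play_rows", "arguments": {"targets": [[[0, -0.002, 0, 0, 255], [0, 0, 0, 0, 255], [0, 0, 0, 0, 255], [0, 0, 0, 0, 255]]]}}

```text
clock: 15.73
ee_pos: [0.6045, 0.1071, 0.4113]
orientation: [2.611, -1.731, -0.008]
wrist_force: [-8.8, -6.8, 0.3]
finger_gap: 0.0209
finger_force: 45.1
```

```bash
python3 st.py
```

```text
15.7333 lift 0.0866476796103639 [0.60453006 0.10711816 0.41134768] [-8.80924125 -6.83810584  0.31059486] 0.020886226639360544
r 0.09857097370267438 -67.14537983851005
yaw y -157.09483879257021 F tool [ 2.8703597  10.77863299 -0.20247988]
```

Request:
{"name": "play_rows", "arguments": {"targets": [[[0, -0.002, 0, 0, 255], [0, 0, 0, 0, 255], [0, 0, 0, 0, 255], [0, 0, 0, 0, 255]]]}}

```text
clock: 16.07
ee_pos: [0.6054, 0.1074, 0.4113]
orientation: [2.608, -1.73, -0.012]
wrist_force: [-12.7, -7.0, 2.6]
finger_gap: 0.0208
finger_force: 45.1
```

```bash
python3 st.py
python3 - <<'E'
from h import *
from bench import env
im=env.get_image("scene");cv2.imwrite("pics/s9raw.png",im)
for f in("scene0","s4raw","s7raw","s8raw","s9raw"):
    g=cv2.imread(f"pics/{f}.png").astype(float);r=(g[...,2]-g[...,0])[197:208,160:165].mean(1);print(f,r.round(),g.mean(2)[197:208,160:165].mean(1).round())
E
```

```text
16.0667 lift 0.08660841625838578 [0.60537751 0.10740989 0.41130842] [-12.74949843  -7.01570496   2.58957309] 0.020761103633311902
r 0.09863534165884812 -66.62592792586841
yaw y -157.10392783272815 F tool [ 1.50275842 14.50957442 -2.38530554]
scene0 [ -7. -11.  12.  94. 151. 114.  58.  15.  -5.  -7.  -6.] [ 81.  81.  88. 111. 112.  73.  55.  67.  79.  81.  79.]
s4raw [ -7. -11.  14. 101. 163. 125.  44.   2.  -7.  -6.  -5.] [ 91.  90.  97. 122. 122.  76.  81. 158. 206. 190. 144.]
s7raw [ -7. -12.  13. 102. 165. 109.  28.   0.  -7.  -6.  -4.] [ 90.  90.  98. 121. 119.  87. 124. 185. 199. 173. 133.]
s8raw [ -7. -11.   8.  86. 148. 112.  44.   5.  -6.  -6.  -4.] [ 90.  89.  95. 111. 108.  75.  89. 145. 175. 156. 120.]
s9raw [ -7. -11.   8.  86. 148. 112.  43.   5.  -6.  -6.  -4.] [ 91.  90.  95. 112. 108.  75.  91. 147. 175. 154. 120.]
```

```bash
python3 -c "
from bench import env
print(env.sign_off())"
```

```text
the job is handed in; nothing more can be done
None
```

I handed the job in at about 16 s. The trigger was squeezed fully and sprang back open. The carriage was lifted 86.6 mm to the ring and the lever swung shut there against its stop. The gripper still holds the knob and the jars were not touched; ring alignment was judged from the scene camera, to about 1–2 mm.

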